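Lock the food mill's crank and take off its cap of unknown thread

ROBOT

A 7-joint arm with a two-finger parallel gripper is mounted at the origin on a cart in front of the work surface, level with it; the furniture and walls round the work are solid. World frame = base frame: x ahead of the robot, y to its left, z up, the work surface at z = 0. Lengths are in m, angles in rad, forces in N, time in s.
With the tool pointing down it reaches from about 0.4 to 0.9 m from the base axis. Payload 5.5 kg.
Tool frame: the origin (TCP) lies at the very end of the fingers, on their centre line; the grasp point (between the pads) lies 19 mm behind it (ctrl.grip_point_offset is the distance from the TCP to the grasp point, in m); z points along the fingers, y is the line along which they close (so a half turn about z gives the same grasp; the last joint's range is limited). The gripper opens to 85 mm and grips with 20 to 120 N. Pads are 22 mm wide; open, the fingers measure 114 mm over their backs; the gripper's body (76 mm by 85 mm) begins 54 mm behind the grasp point. The pads swing forward as they close: fully open they stand 13 mm farther back than shut.
Start: joints at [1.432, 0.501, -0.427, 1.55, 0.221, 1.138, -0.21], TCP at [0.254, -0.598, 0.203] pointing down, gripper open.
Joint ranges: [-2.88, 2.88], [-0.31, 2.03], [-1.54, 1.56], [0.2, 2.42], [-1.41, 4.55], [0.19, 2.02], [-2.57, 2.57]. Speed limits (rad/s): [2.57, 2.57, 3.14, 3.14, 3.14, 3.14, 3.14].

INTERFACE

Orientations are given as a unit quaternion [w, x, y, z].
In Python, from station import ctrl gives the robot as it stands. The module is installed in compiled form; this text tells all that it offers.
- The arm moves only by the tool servo_tool, never from a script. Its argument "series" is text: rows parted by semicolons, each of 7 numbers parted by spaces: the turn, a rotation vector about the tool's x, y, z normalised to -1 to 1, where 1 is 30 degrees, then the shift along the tool's x, y, z normalised to -1 to 1, where 1 is 100 mm, then the gripper command: -1 is fully open, 1 is shut, values between are in proportion. A call has 1 to 20 rows; each row is the pose to reach, as a shift and turn from the pose commanded when the call began, along the tool's axes at that moment; what a row does not reach only later rows make up. A row lasts 1/12 s, in which the tool goes at most 41.7 mm and 7.16 degrees, less where a joint would pass 70% of its speed; a pose out of reach is approached as far as the arm can. A call with a number of a shift or a turn outside -1 to 1 is refused whole. A call with a gripper value outside its range is refused whole. The fingers move at their own pace and stop on an object; "newtons" is the grip in N (left out, the last holds). Time passes only in rows, so rows that repeat a pose let the fingers close. It gives the time, the measured TCP pose, the force, the opening and the grip force at its end, in the units of the state.
- ctrl.sense(): the state, without advancing time (a new reading comes with each control period).
- ctrl.read_camera(name): name is "scene" or "side" or "wrist"; returns a dict with "img" (480x640x3 uint8, blue, green, red), "fovy" (degrees; the focal length in pixels is half the picture's height over the tangent of half this angle, whatever the lens; pixels are square), "cx", "cy" (the principal point, pixels), "D" ([k1, k2, p1, p2, k3] as OpenCV has them; the pictures are not rectified), "rvec" (rotation vector, rad) and "tvec" (3), from world to camera coordinates, as OpenCV has them; the wrist camera has in their place "mount" (4x4, takes a point from camera to tool coordinates, whose origin is the TCP and whose axes are the flange's). Camera axes: x right, y down, z forward; pixel columns grow to the right and rows downward; lengths in m; the calibration is good to about 2 mm. A picture is of the moment at which its call begins: read the wrist's pose just before it. There is no depth.
- ctrl.sign_off(): hands the job in; it is judged then, once.
The state is a dict: "clock": time; "joints": joint angles; "joint_velocities": joint speeds; "effort": joint torques, N m; "ee_pos": TCP position; "ee_rot": TCP orientation; "wrist_force": force on the tool from outside, world axes, zero at the start; "moment": the same for the moment, N m; "grip_width": finger opening in m; "grip_force": force on a finger pad.
Only numpy, scipy, OpenCV 4.12 (cv2) and the standard library are available. Lean on these libraries where they do the work, as an engineer would, in place of code of your own. Each camera call takes 0.05 s, during which the arm holds its last target. There are 200 camera calls.

TASK

Get the food mill ready for washing: push the loose lock pin fully home through the hole in the crank arm and the hole in the bridge bar under it, so that the crank cannot turn. Then find out by trying which way the black cap in the middle of the mill loosens (some mills have a left-hand thread, some a right-hand one), turn it loose as far as it goes, lift it straight up at least 8 cm above its place and finish while still holding it upright there, over the mill, with the pin left in its holes.

Things in the scene. Friction and masses are not known exactly. Their poses are not given: they have to be found in the camera images.
- cap: Black screw cap, upright in the middle of the mill on top of the crank, about 150 g: a round skirt 44 mm in diameter and 36 mm high, on it a round fluted grip 26 mm in diameter and 24 mm high (from 36 to 60 mm above the underside), with a 2 mm pointer rib on top along its own +x. Origin: centre of its underside, z up along the thread axis. At the start +x points along the crank arm to the crank's knob.
- cap_seat (a point): Where the cap's underside centre sits at the start, on the mill's axis, 119 mm above the worktop. Thread, hidden in the cap, left or right by chance: turning takes 0.1 to 0.2 N m; the tightening way it stops dead within 0.2 rad; the loosening way it turns on to an end stop at about 0.8 rad, rising 1 to 3 mm (spring washer), and there it lifts straight off. Unpinned, the crank turns along.
- pin: Loose steel lock pin, upright in a hole of the wooden stand, about 45 g. Origin: centre of its lower tip, z up along the pin. Shank 8 mm in diameter, 38 mm long, its lowest 6 mm tapered to 3 mm; then a collar 20 mm in diameter (z = 38 to 42 mm); then a round grip 14 mm in diameter (z = 42 to 72 mm). Fully home in the mill, the collar rests on the crank arm (tip 78 mm above the worktop).
- stand: Fixed light wooden block, 110 (own x) by 64 by 44 mm high. The pin stands in a 40 mm deep, 10.5 mm wide hole at own x = -30 mm, collar on the block's top; a wider empty hole is at x = +10 mm; at x = +40 mm a white scraper blade across y rises 30 mm above the block. Origin: centre of the underside.
- mill: Fixed steel food mill: bowl 200 mm in diameter on three legs, rim 100 mm high, steel bridge bar 28 mm wide along its own x across the mouth (z = 96 to 106 mm), black side handle. Origin: on the common axis of bowl, crank and cap, at worktop height, z up; +x points along the bar toward its pin hole.
- crank_hole (a point): Centre of the 11 mm pin hole in the steel crank arm, on the arm's top face 116 mm above the worktop, 62 mm from the cap's axis. The arm is 26 mm wide, 6 mm thick and lies 4 mm above the bridge bar. x points outward along the arm to the crank's black knob (24 mm in diameter, 114 mm from the axis, top 36 mm above the arm), z up.
- bar_hole (a point): Centre of the 11 mm pin hole that goes through the bridge bar (10 mm thick), on the bar's top face (106 mm above the worktop). At the start it lies straight under the crank's hole to within 1 mm; below it is the empty bowl.
- crank (a joint): Turn of the crank about the mill's axis in rad, counter-clockwise from above positive; 0 when its hole is exactly over the bar's hole. It turns freely (0.04 N m of friction) until it is pinned; the pin leaves about 0.05 rad of play each way.
- salt_shaker: Bystander: salt shaker, 44 mm in diameter, 90 mm high. Origin: centre of the underside.
- honey_jar: Bystander: honey jar, 71 mm in diameter, 110 mm high. Origin: centre of the underside.
- fork: Bystander: fork, 193 mm long, lying on the worktop between the mill and the wooden stand. Origin: centre of the underside.

How it is judged:
By the outcome, as a careful person would: the job done as asked, in the order asked, and still so for the second after the job is handed in, while the arm keeps its last pose, push and grip.
It also fails if it takes over 58 s, if anything falls off the work surface, if the arm or the gripper's body presses on something with over 40 N, if the wrist force passes 120 N, or if a joint passes its speed limit or range.

## Working session

There is one attempt and no reset: what is moved stays moved. The work goes in short steps, Python scripts to look and compute and a tool call to move; the robot and the scene stay as the last step left them, time stands still between calls to the robot, and variables do not carry over. Pictures are saved under pics/ and viewed, at most 10 in all, crops included, and the job is handed in when it is done.

Besides the shell and the picture viewer there is one more tool, called after "Request:" as name(argument=value, ...) on one line, values as JSON. servo_tool: Moves the arm, as the interface text tells. Scaled input: -1 to 1 covers 100 mm each way for a shift and 30 degrees each way for a turn. Its arguments: {"type":"object","properties":{"series":{"type":"string"},"newtons":{"type":"number"}},"required":["series"]}

```bash
mkdir -p pics; cat > h.py <<'E'
import numpy as np, cv2, pickle
from scipy.spatial.transform import Rotation as R
def K(c):
    f=240/np.tan(np.radians(c['fovy'])/2); return np.array([[f,0,c['cx']],[0,f,c['cy']],[0,0,1.]])
def ext(c,s=None):
    if 'rvec' in c:
        Rm=cv2.Rodrigues(np.array(c['rvec'],float))[0]; t=np.array(c['tvec'],float).ravel(); return Rm.T, -Rm.T@t
    q=s['ee_rot']; T=R.from_quat([q[1],q[2],q[3],q[0]]).as_matrix(); M=np.array(c['mount'])
    return T@M[:3,:3], T@M[:3,3]+np.array(s['ee_pos'])
def ray(c,px,s=None):
    p=cv2.undistortPoints(np.array([[px]],float),K(c),np.array(c['D'],float))[0,0]
    A,o=ext(c,s); return o,A@np.array([p[0],p[1],1])
def onz(c,px,z,s=None):
    o,d=ray(c,px,s); return o+d*(z-o[2])/d[2]
def proj(c,P,s=None):
    A,o=ext(c,s); r=cv2.Rodrigues(A.T)[0]
    return cv2.projectPoints(np.array([P],float),r,-A.T@o,K(c),np.array(c['D'],float))[0][0,0]
E
python3 - <<'E'
from h import *
from station import ctrl
s=ctrl.sense();print(s)
d={}
for n in("scene","side","wrist"):
    c=ctrl.read_camera(n);d[n]=c;cv2.imwrite(f"pics/{n}0.png",c['img']);print(n,ext(c,s)[1],c['fovy'],c['D'])
d['s']=s;pickle.dump(d,open('d0.pkl','wb'))
E
```

```text
{'clock': 0.0, 'joints': array([ 1.43220622,  0.50186932, -0.42679773,  1.55141098,  0.22084752,
        1.13829523, -0.21029326]), 'joint_velocities': array([-0.00044805, -0.00139388, -0.00084301, -0.00053478, -0.00058167,
        0.00076225, -0.00179541]), 'effort': array([-1.41937885e-04, -5.69525206e+01, -5.81619143e+00, -2.80947608e+01,
        1.06634747e-02,  1.19994584e-02, -3.13226121e-05]), 'ee_pos': array([ 0.2538601 , -0.59758976,  0.20156275]), 'ee_rot': array([-9.42232697e-04,  9.79879982e-01,  1.99585331e-01, -1.72514814e-04]), 'wrist_force': array([ 0.98010183, -0.48835917, -0.47954912]), 'moment': array([-0.02172637, -0.01912073,  0.02415862]), 'grip_force': 0.0, 'grip_width': 0.08555367313910364}
scene [0.1887155  0.74498322 0.84796552] 42.86671749790505 [-0.07809182  0.          0.          0.          0.        ]
side [0.1163808  0.90092051 0.46814522] 46.09641550763347 [0.056972 0.       0.       0.       0.      ]
wrist [ 0.33328961 -0.56542528  0.37279854] 60.36722910968837 [-0.09676365  0.          0.          0.          0.        ]
```

View pics/scene0.png

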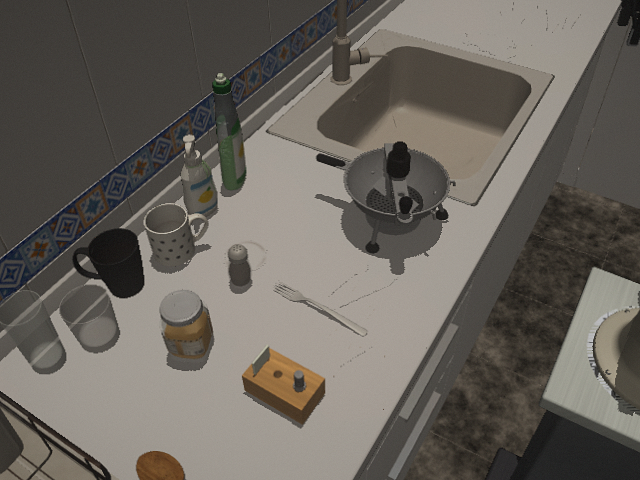

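View pics/side0.png

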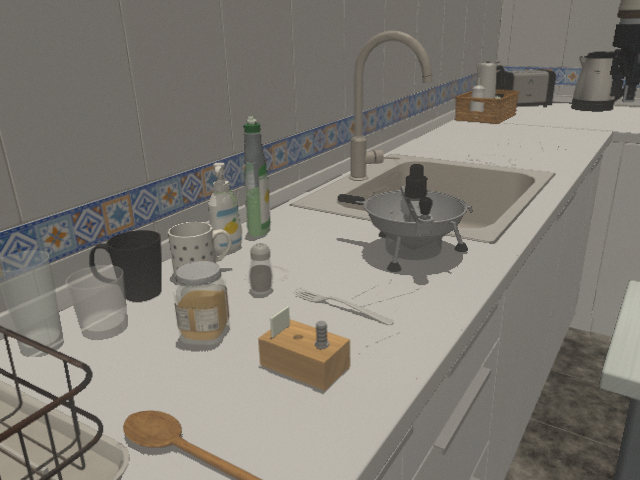

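The scene view shows the pin at about (299,379) on the stand, the cap at (399,158) and the crank knob at (405,203). The side view shows the pin at (321,333), the cap at (416,178) and the knob at (425,205). Next I'll enlarge these areas to measure them.

```bash
python3 - <<'E'
from h import *
d=pickle.load(open('d0.pkl','rb'))
def crop(n,x,y,w,h):
    return cv2.resize(d[n]['img'][y:y+h,x:x+w],(400,300),interpolation=cv2.INTER_CUBIC)
a=np.hstack([crop('scene',360,135,100,75),crop('scene',240,340,100,75)])
b=np.hstack([crop('side',370,160,100,75),crop('side',255,305,100,75)])
a=cv2.convertScaleAbs(np.vstack([a,b]),alpha=1.6,beta=15)
cv2.imwrite('pics/crops.png',a)
for n,px in(('scene',(299,379)),):print(onz(d[n],px,.08))
print(onz(d['scene'],(399,145),.18),onz(d['scene'],(405,200),.152))
E
```

```text
[0.46540139 0.36406609 0.08      ]
[ 0.53222567 -0.08423544  0.18      ] [0.47082528 0.01462555 0.152     ]
```

View pics/crops.png

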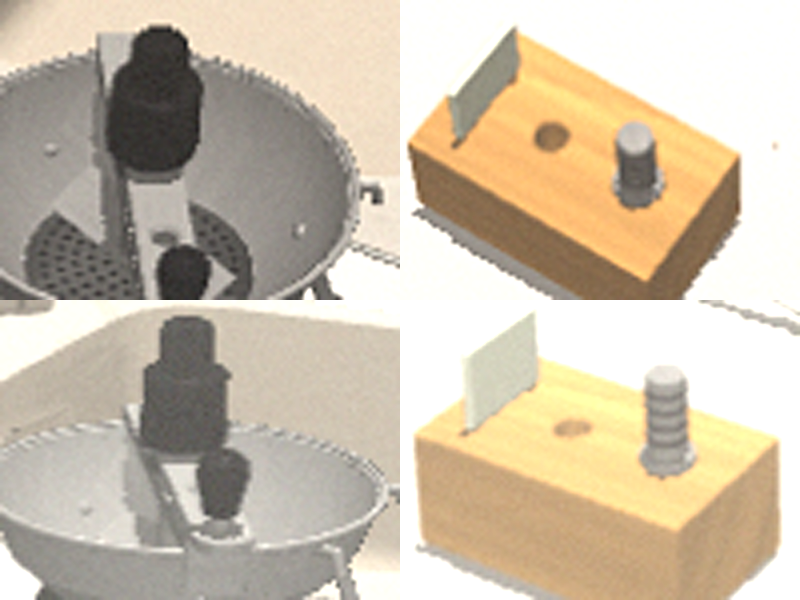

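```bash
python3 - <<'E'
from h import *
d=pickle.load(open('d0.pkl','rb'))
sc,si=d['scene'],d['side']
print('pin',onz(sc,(298.7,372.5),.078),onz(si,(321.5,323.3),.078))
print('cap',onz(sc,(400.2,143.5),.179),onz(si,(417,165),.179))
print('hole',onz(sc,(401.2,194.5),.116))
print('knobtop',onz(sc,(406,199.5),.152),onz(si,(426,198+.0),.152+0))
for p in((325,379),(302.5,410),(242.5,376.7)):print('corner',onz(sc,p,.044))
for p in((449.5,340),(425,362),(359,339)):print('sidecorner',onz(si,(p[0]-0,p[1]),.044))
print('fork',onz(sc,(276,285),0),onz(sc,(366,333),0),'salt',onz(sc,(238,250),.09),'honey',onz(sc,(181,305),.11))
q=d['s']['ee_rot'];print(R.from_quat([q[1],q[2],q[3],q[0]]).as_matrix().round(3))
print(d['wrist']['mount'])
E
```

```text
pin [0.47234826 0.35405342 0.078     ] [0.46935759 0.35736186 0.078     ]
cap [ 0.53281505 -0.09059635  0.179     ] [ 0.52897353 -0.08579222  0.179     ]
hole [ 0.49768164 -0.03309466  0.116     ]
knobtop [0.4699056 0.0126271 0.152    ] [0.46733127 0.01517457 0.152     ]
corner [0.44456935 0.32617134 0.044     ]
corner [0.44615333 0.38760865 0.044     ]
corner [0.55439806 0.38686292 0.044     ]
sidecorner [0.32701323 0.25981713 0.044     ]
sidecorner [0.33572113 0.323809   0.044     ]
sidecorner [0.43368457 0.3191846  0.044     ]
fork [0.63495774 0.18010051 0.        ] [0.44458879 0.19117191 0.        ] salt [0.68752368 0.20806646 0.09      ] honey [0.6814589  0.36159775 0.11      ]
[[ 0.92   0.391 -0.001]
 [ 0.391 -0.92   0.002]
 [ 0.    -0.002 -1.   ]]
[[-2.80348072e-04 -9.44561693e-01 -3.28333868e-01  8.56887783e-02]
 [ 9.99999654e-01 -5.21787575e-04  6.47245382e-04  1.13806089e-03]
 [-7.82683727e-04 -3.28333573e-01  9.44561513e-01 -1.71235026e-01]
 [ 0.00000000e+00  0.00000000e+00  0.00000000e+00  1.00000000e+00]]
```

```bash
cat >> h.py <<'E'
def chain(p,psi,goals):
    "goals: (x,y,z,yaw deg) world; prints units per call in tool axes"
    p=np.array(p,float)
    for g in goals:
        d=np.array(g[:3])-p; a=np.radians(psi); c,s=np.cos(a),np.sin(a)
        u=np.array([c*d[0]+s*d[1], s*d[0]-c*d[1], -d[2]])/.1
        print('rz %.3f'%(-(g[3]-psi)/30),'sh',u.round(3),'rows>=%d'%max(np.ceil(np.linalg.norm(d)/.0417),np.ceil(abs(g[3]-psi)/7.16)))
        p=np.array(g[:3]);psi=g[3]
def now():
    from station import ctrl
    s=ctrl.sense();q=s['ee_rot'];m=R.from_quat([q[1],q[2],q[3],q[0]]).as_matrix()
    yaw=np.degrees(np.arctan2(m[1,0],m[0,0]))
    print('t',round(s['clock'],2),'pos',s['ee_pos'].round(4),'yaw',yaw.round(2),'z',m[:,2].round(4),'j',s['joints'].round(2),'F',s['wrist_force'].round(1),'w',round(s['grip_width'],4),'gf',round(s['grip_force'],1))
    return s,yaw
E
python3 - <<'E'
from h import *
chain((.254,-.598,.203),23.03,[(.33,-.51,.25,53.03),(.41,-.41,.28,83.03),(.43,-.28,.28,113.03),(.44,-.15,.28,121.4),(.45,-.02,.28,121.4),(.45,.11,.26,121.4),(.46,.24,.22,121.4),(.471,.356,.18,121.4)])
E
```

```text
rz -1.000 sh [ 1.044 -0.513 -0.47 ] rows>=5
rz -1.000 sh [ 1.28   0.038 -0.3  ] rows>=5
rz -1.000 sh [ 1.315  0.041 -0.   ] rows>=5
rz -0.279 sh [ 1.157  0.601 -0.   ] rows>=4
rz -0.000 sh [ 1.058  0.763 -0.   ] rows>=4
rz -0.000 sh [1.11  0.677 0.2  ] rows>=4
rz -0.000 sh [1.058 0.763 0.4  ] rows>=4
rz -0.000 sh [0.933 0.698 0.4  ] rows>=3
```

Request:
servo_tool(series="0 0 -1 1 -0.4 -0.7 -1; 0 0 -1 1 -0.4 -0.7 -1; 0 0 -1 1 -0.4 -0.7 -1; 0 0 -1 1 -0.4 -0.7 -1; 0 0 -1 1 -0.4 -0.7 -1")

```text
clock: 0.57
ee_pos: [0.3348, -0.5202, 0.275]
ee_rot: [0.002, 0.892, 0.452, 0.001]
wrist_force: [0.1, -0.2, -0.7]
grip_width: 0.0858
grip_force: 0.0
```

Request:
servo_tool(series="0 0 -1 1 0 0 -1; 0 0 -1 1 0 0 -1; 0 0 -1 1 0 0 -1; 0 0 -1 1 0 0 -1; 0 0 -1 1 0 0 -1")

```text
clock: 0.98
ee_pos: [0.3906, -0.4417, 0.2717]
ee_rot: [-0.001, 0.747, 0.664, -0.0]
wrist_force: [-0.6, -0.2, -0.2]
grip_width: 0.0856
grip_force: 0.0
```

Request:
servo_tool(series="0 0 -1 1 0.1 0 -1; 0 0 -1 1 0.1 0 -1; 0 0 -1 1 0.1 0 -1; 0 0 -1 1 0.1 0 -1; 0 0 -1 1 0.1 0 -1")

```text
clock: 1.4
ee_pos: [0.4119, -0.3448, 0.2721]
ee_rot: [-0.0, 0.552, 0.834, -0.0]
wrist_force: [-0.4, -1.0, 0.1]
grip_width: 0.0853
grip_force: 0.0
```

```bash
python3 -c "
from h import *
s,y=now()
chain(s['ee_pos'],y,[(.43,-.19,.28,121.4),(.44,-.07,.28,121.4),(.45,.05,.28,121.4),(.46,.17,.25,121.4),(.46,.27,.22,121.4),(.44,.33,.18,121.4)])"
```

```text
t 1.4 pos [ 0.4119 -0.3448  0.2721] yaw 113.03 z [-1.1e-03 -2.0e-04 -1.0e+00] j [ 1.36  0.31 -0.87  1.74  0.25  1.21  0.83] F [-0.4 -1.   0.1] w 0.0853 gf 0.0
rz -0.279 sh [ 1.353  0.773 -0.079] rows>=4
rz -0.000 sh [ 0.972  0.711 -0.   ] rows>=3
rz -0.000 sh [ 0.972  0.711 -0.   ] rows>=3
rz -0.000 sh [0.972 0.711 0.3  ] rows>=3
rz -0.000 sh [0.854 0.521 0.3  ] rows>=3
rz -0.000 sh [0.616 0.142 0.4  ] rows>=2
```

Request:
servo_tool(series="0 0 -0.28 1 0.6 0 -1; 0 0 -0.28 1 0.6 0 -1; 0 0 -0.28 1 0.6 0 -1")

```text
clock: 1.65
ee_pos: [0.4282, -0.2288, 0.272]
ee_rot: [-0.001, 0.493, 0.87, 0.001]
wrist_force: [0.8, 0.6, 0.3]
grip_width: 0.0855
grip_force: 0.0
```

Request:
servo_tool(series="0 0 0 1 0.7 0 -1; 0 0 0 1 0.7 0 -1; 0 0 0 1 0.7 0 -1")

```text
clock: 1.9
ee_pos: [0.4361, -0.1074, 0.2724]
ee_rot: [-0.0, 0.494, 0.869, 0.0]
wrist_force: [1.3, -0.4, 0.0]
grip_width: 0.085
grip_force: 0.0
```

Request:
servo_tool(series="0 0 0 1 0.7 0 -1; 0 0 0 1 0.7 0 -1; 0 0 0 1 0.7 0 -1")

```text
clock: 2.15
ee_pos: [0.4444, 0.0144, 0.2727]
ee_rot: [0.0, 0.494, 0.869, -0.0]
wrist_force: [0.3, -0.2, 0.3]
grip_width: 0.0852
grip_force: 0.0
```

Request:
servo_tool(series="0 0 0 1 0.7 0 -1; 0 0 0 1 0.7 0 -1; 0 0 0 1 0.7 0 -1; 0 0 0 1 0.7 0 -1")

```text
clock: 2.48
ee_pos: [0.4515, 0.1447, 0.2733]
ee_rot: [-0.001, 0.488, 0.873, 0.003]
wrist_force: [0.3, 1.4, 0.7]
grip_width: 0.0851
grip_force: 0.0
```

```bash
python3 -c "
from h import *
s,y=now()
chain(s['ee_pos'],y,[(.46,.25,.24,121.4),(.50,.29,.21,121.4)])"
```

```text
t 2.48 pos [0.4515 0.1447 0.2733] yaw 121.6 z [ 0.0013  0.0056 -1.    ] j [ 0.7   0.23 -1.2   1.88  0.23  1.19 -0.03] F [0.3 1.4 0.7] w 0.0851 gf 0.0
rz 0.007 sh [0.852 0.624 0.333] rows>=3
rz -0.000 sh [0.133 0.55  0.3  ] rows>=2
```

Request:
servo_tool(series="0 0 0 0.85 0.63 0.35 -0.3; 0 0 0 0.85 0.63 0.35 -0.3; 0 0 0 0.85 0.63 0.35 -0.3; 0 0 0 0.85 0.63 0.35 -0.3")

```text
clock: 2.82
ee_pos: [0.4603, 0.2461, 0.2356]
ee_rot: [-0.002, 0.49, 0.872, 0.001]
wrist_force: [-0.5, -0.0, 0.6]
grip_width: 0.0554
grip_force: 0.0
```

Request:
servo_tool(series="0 0 0 0.85 0.63 0.35 -0.3; 0 0 0 0.85 0.63 0.35 -0.3; 0 0 0 0.85 0.63 0.35 -0.3; 0 0 0 0.85 0.63 0.35 -0.3; 0 0 0 0.85 0.63 0.35 -0.3; 0 0 0 0.85 0.63 0.35 -0.3")

```text
clock: 3.32
ee_pos: [0.4719, 0.3451, 0.2019]
ee_rot: [0.0, 0.492, 0.871, -0.001]
wrist_force: [0.2, -0.2, 0.6]
grip_width: 0.0554
grip_force: 0.0
```

```bash
python3 -c "
from h import *
from station import ctrl
s,y=now()
c=ctrl.read_camera('wrist');cv2.imwrite('pics/w1.png',c['img']);pickle.dump((c,s),open('w1.pkl','wb'))
print(proj(c,(.471,.356,.078),s))"
```

```text
t 3.32 pos [0.4719 0.3451 0.2019] yaw 121.11 z [-8.0e-04 -1.7e-03 -1.0e+00] j [ 0.07  0.55 -1.02  1.71  0.51  1.18 -0.55] F [ 0.2 -0.2  0.6] w 0.0554 gf 0.0
[331.41190876 206.25704205]
```

View pics/w1.png

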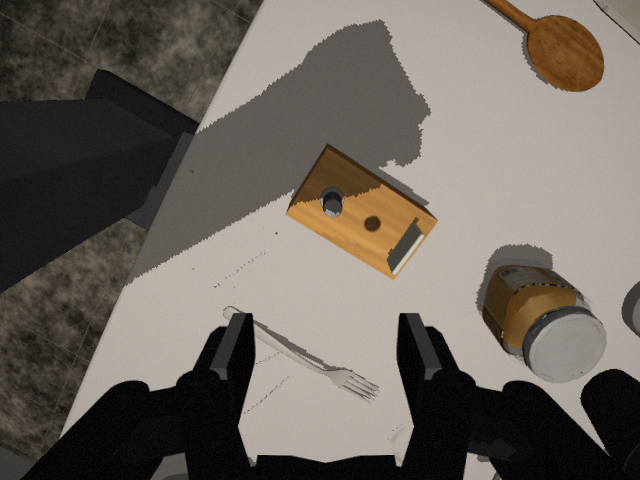

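The wrist view shows the pin on the stand near (333,205), where I predicted it. The jar and blade are clear to the right. I'll refine the position of the pin's top.

```bash
python3 -c "
from h import *
c,s=pickle.load(open('w1.pkl','rb'))
im=c['img'][180:225,310:355]
cv2.imwrite('pics/w1c.png',cv2.resize(cv2.convertScaleAbs(im,alpha=1.5),(720,720)[:2],interpolation=cv2.INTER_NEAREST)[:600])
for p in ((333,209),(333,208)):print(onz(c,p,.078,s))"
```

```text
[0.47308144 0.35483108 0.078     ]
[0.47268617 0.35547801 0.078     ]
```

View pics/w1c.png

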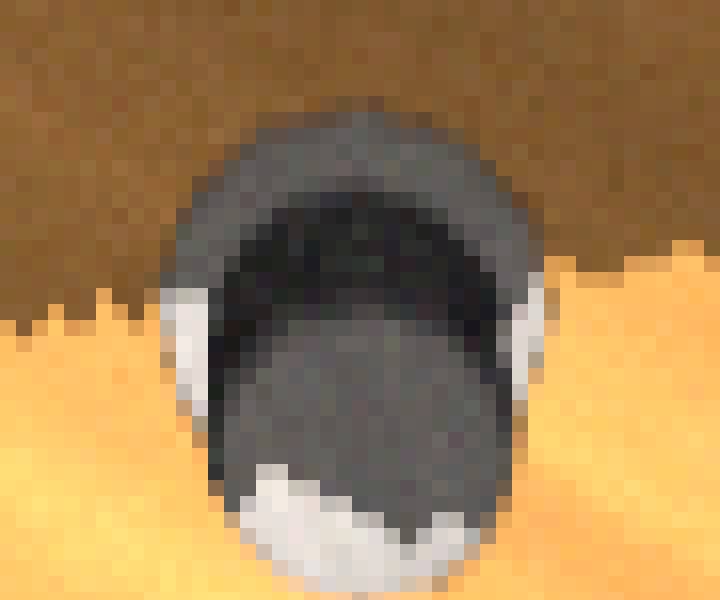

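Request:
servo_tool(series="0 0 0 0 0 0.3 -0.3; 0 0 0 0 0 0.6 -0.3; 0 0 0 0 0 0.9 -0.3; 0 0 0 0 0 0.9 -0.3; 0 0 0 0 0 0.9 -0.3")

```text
clock: 3.78
ee_pos: [0.471, 0.3447, 0.1121]
ee_rot: [-0.0, 0.491, 0.871, -0.001]
wrist_force: [0.3, 1.3, 0.4]
grip_width: 0.0555
grip_force: 0.0
```

```bash
python3 -c "
from h import *
s,y=now()
chain(s['ee_pos'],y,[(.472,.3553,.054,121.4)])"
```

```text
t 3.78 pos [0.471  0.3447 0.1121] yaw 121.22 z [-0.0018 -0.0024 -1.    ] j [ 0.01  0.65 -0.94  1.79  0.61  1.03 -0.62] F [0.3 1.3 0.4] w 0.0555 gf 0.0
rz -0.006 sh [0.085 0.064 0.581] rows>=2
```

Request:
servo_tool(series="0 0 0 0.085 0.063 0 -0.3; 0 0 0 0.085 0.063 0.2 -0.3; 0 0 0 0.085 0.063 0.4 -0.3; 0 0 0 0.085 0.063 0.57 -0.3; 0 0 0 0.085 0.063 0.57 -0.3; 0 0 0 0.085 0.063 0.57 -0.3")

```text
clock: 4.28
ee_pos: [0.4724, 0.359, 0.0572]
ee_rot: [0.0, 0.489, 0.872, 0.001]
wrist_force: [0.7, 0.2, 0.7]
grip_width: 0.0557
grip_force: 0.0
```

Request:
servo_tool(series="0 0 0 0 0 0 0.1; 0 0 0 0 0 0 0.4; 0 0 0 0 0 0 0.6; 0 0 0 0 0 0 0.8; 0 0 0 0 0 0 1; 0 0 0 0 0 0 1; 0 0 0 0 0 0 1; 0 0 0 0 0 0 1", newtons=40)

```text
clock: 4.95
ee_pos: [0.4716, 0.3579, 0.0556]
ee_rot: [0.0, 0.489, 0.872, -0.0]
wrist_force: [-0.9, 0.3, 0.6]
grip_width: 0.0
grip_force: 0.0
```

```bash
python3 -c "
from h import *
s,y=now();print(s['moment'])"
```

```text
t 4.95 pos [0.4716 0.3579 0.0556] yaw 121.42 z [-0.e+00 -1.e-04 -1.e+00] j [-0.06  0.73 -0.88  1.8   0.68  0.95 -0.69] F [-0.9  0.3  0.6] w 0.0 gf 0.0
[-0.01483883 -0.01921321 -0.00971851]
```

```bash
python3 -c "
from h import *
from station import ctrl
s,y=now()
c=ctrl.read_camera('wrist')
e=ctrl.read_camera('side')
pickle.dump((c,e,s),open('w2.pkl','wb'))
a=cv2.resize(c['img'][150:450,200:500],(400,400));b=cv2.resize(e['img'][230:390,240:400],(400,400))
cv2.imwrite('pics/w2.png',np.hstack([a,b]))
print(proj(c,(.472,.3553,.078),s),proj(c,s['ee_pos'],s),proj(e,s['ee_pos']))"
```

```text
t 4.95 pos [0.4716 0.3579 0.0556] yaw 121.42 z [-0.e+00 -1.e-04 -1.e+00] j [-0.06  0.73 -0.88  1.8   0.68  0.95 -0.69] F [-0.9  0.3  0.6] w 0.0 gf 0.0
[321.52745476 322.27551847] [324.0760545  292.94584934] [320.29603524 337.52962437]
```

View pics/w2.png

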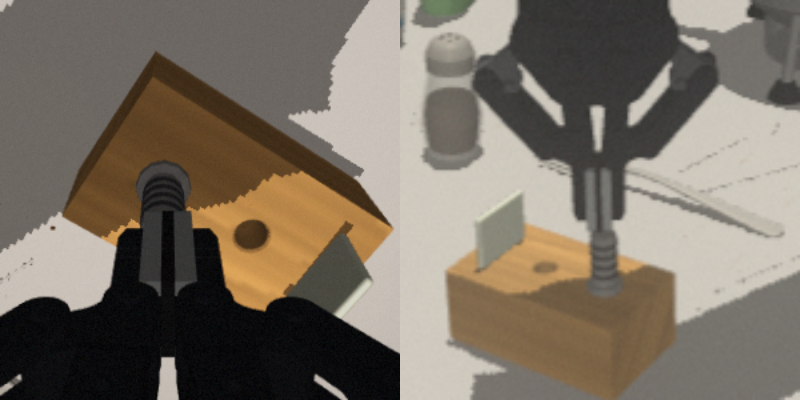

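The fingers closed on nothing. In the side crop the pin top is visible at about (604,233), just below the fingertips at y≈220. The fingertips therefore look higher than the reported TCP, so I'll triangulate them.

```bash
python3 -c "
from h import *
c,e,s=pickle.load(open('w2.pkl','rb'))
def tri(a,b):
    o1,d1=a;o2,d2=b
    t=np.linalg.lstsq(np.stack([d1,-d2],1),o2-o1,rcond=None)[0]
    p,q=o1+t[0]*d1,o2+t[1]*d2
    return (p+q)/2,np.linalg.norm(p-q)
for y in (300,308,316): print(tri(ray(c,(326,y),s),ray(e,(318.8,318))), tri(ray(c,(326,y),s),ray(e,(318.8,315))))
print('pin side',onz(e,(240+604/2.5-160,230+235/2.5),.078), 'collar', onz(e,(240+604/2.5-160,230+290/2.5),.044))
# wrist collar top edge
print('wrist collar far edge',onz(c,(200+163*.75,150+160*.75),.048,s),'near sides',onz(c,(200+137*.75,150+190*.75),.048,s),onz(c,(200+190*.75,150+190*.75),.048,s))
"

```

```text
(array([0.46348866, 0.37256488, 0.09557158]), np.float64(0.00014531151168859183)) (array([0.46172664, 0.375231  , 0.10184979]), np.float64(0.0003547747971471608))
(array([0.46597811, 0.36864006, 0.09283494]), np.float64(2.435545670345337e-06)) (array([0.46408421, 0.37151332, 0.09928823]), np.float64(0.0002156053790659987))
(array([0.46861639, 0.36448059, 0.08993504]), np.float64(0.00015902358668936817)) (array([0.46658097, 0.36757615, 0.09657576]), np.float64(6.821398627620528e-05))
pin side [0.46829985 0.35879516 0.078     ] collar [0.46892473 0.35933581 0.044     ]
wrist collar far edge [0.46655107 0.36444082 0.048     ] near sides [0.46464043 0.34956126 0.048     ] [0.48091    0.35949591 0.048     ]
```

```bash
python3 -c "
from station import ctrl
print(ctrl.grip_point_offset,[a for a in dir(ctrl) if a[0]!='_'])"
```

```text
0.0187 ['IKError', 'grip_point_offset', 'read_camera', 'sense', 'sign_off']
```

Request:
servo_tool(series="0 0 0 -0.03 0 0 -0.3; 0 0 0 -0.03 0 0 -0.3; 0 0 0 -0.03 0 0 -0.3; 0 0 0 -0.03 0 0 -0.3; 0 0 0 -0.03 0 0.05 -0.3; 0 0 0 -0.03 0 0.1 -0.3; 0 0 0 -0.03 0 0.1 -0.3")

```text
clock: 5.63
ee_pos: [0.4726, 0.3546, 0.0443]
ee_rot: [-0.0, 0.489, 0.872, -0.001]
wrist_force: [0.0, 0.9, -0.0]
grip_width: 0.0557
grip_force: 0.0
```

```bash
python3 -c "
from h import *
from station import ctrl
s,y=now()
c=ctrl.read_camera('wrist')
e=ctrl.read_camera('side')
pickle.dump((c,e,s),open('w3.pkl','wb'))
a=cv2.resize(c['img'][150:450,200:500],(400,400));b=cv2.resize(e['img'][270:370,270:370],(400,400))
cv2.imwrite('pics/w3.png',cv2.convertScaleAbs(np.hstack([a,b]),alpha=1.5))
print(proj(c,(.472,.3553,.078),s),proj(c,s['ee_pos'],s),proj(e,s['ee_pos']))"
```

```text
t 5.63 pos [0.4726 0.3546 0.0443] yaw 121.43 z [-0.0013 -0.0012 -1.    ] j [-0.06  0.74 -0.87  1.81  0.7   0.93 -0.69] F [ 0.   0.9 -0. ] w 0.0557 gf 0.0
[323.32595698 329.74644077] [324.07632184 292.94526457] [321.17189766 343.36543735]
```

View pics/w3.png

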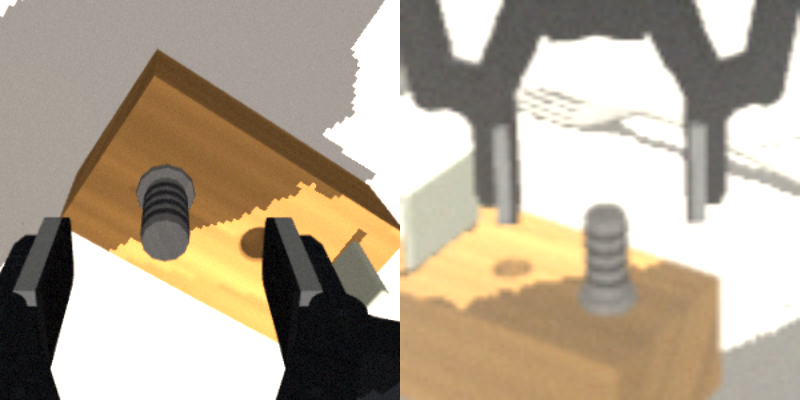

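The pin stands at crop x≈165 and is centred between the pads. The pad tips end level with its top at about (508,222) and (696,222) in the right crop, so they are too high. I'll triangulate the pad tips.

```bash
cat >> h.py <<'E'
def tri(a,b):
    o1,d1=a;o2,d2=b
    t=np.linalg.lstsq(np.stack([d1,-d2],1),o2-o1,rcond=None)[0]
    p,q=o1+t[0]*d1,o2+t[1]*d2
    return ((p+q)/2).round(4),np.linalg.norm(p-q).round(4)
E
python3 -c "
from h import *
c,e,s=pickle.load(open('w3.pkl','rb'))
W=lambda x,y:ray(c,(200+x*.75,150+y*.75),s)
S=lambda x,y:ray(e,(270+(x-400)/4,270+y/4))
# wrist left finger = tool +y? pair both ways
for w in((58,218),(275,218)):
  for q in((508,222),(696,222)): print(w,q,tri(W(*w),S(*q)))
print('pintop',tri(W(165,240),S(605,212)))
print(s['ee_pos'])
"

```

```text
(58, 218) (508, 222) (array([0.4552, 0.3902, 0.1113]), np.float64(0.0546))
(58, 218) (696, 222) (array([0.4428, 0.3439, 0.0756]), np.float64(0.0002))
(275, 218) (508, 222) (array([0.4953, 0.3773, 0.0774]), np.float64(0.0003))
(275, 218) (696, 222) (array([0.4516, 0.382 , 0.1056]), np.float64(0.0579))
pintop (array([0.4726, 0.3538, 0.0756]), np.float64(0.0009))
[0.47255344 0.35463945 0.04431416]
```

The pad tips really sit about 25–32 mm behind the reported TCP, as both cameras agree. I'll descend another 15 mm, close, and check.

Request:
servo_tool(series="0 0 0 0 0 0.08 -0.3; 0 0 0 0 0 0.15 -0.3; 0 0 0 0 0 0.15 -0.3")

```text
clock: 5.98
ee_pos: [0.4723, 0.3543, 0.0288]
ee_rot: [-0.0, 0.489, 0.872, -0.001]
wrist_force: [0.6, -0.5, 0.6]
grip_width: 0.0552
grip_force: 0.0
```

Request:
servo_tool(series="0 0 0 0 0 0 0.1; 0 0 0 0 0 0 0.4; 0 0 0 0 0 0 0.6; 0 0 0 0 0 0 0.8; 0 0 0 0 0 0 1; 0 0 0 0 0 0 1; 0 0 0 0 0 0 1", newtons=40)

```text
clock: 6.57
ee_pos: [0.4732, 0.3555, 0.0309]
ee_rot: [0.0, 0.489, 0.872, 0.0]
wrist_force: [-0.7, -0.4, 1.6]
grip_width: 0.0124
grip_force: 39.0
```

```bash
python3 -c "
from h import *
s,y=now();print(s['moment'])"
```

```text
t 6.57 pos [0.4732 0.3555 0.0309] yaw 121.43 z [ 3.e-04  2.e-04 -1.e+00] j [-0.07  0.76 -0.85  1.81  0.72  0.91 -0.7 ] F [-0.7 -0.4  1.6] w 0.0124 gf 39.0
[-0.03099028  0.12990784  0.00142156]
```

The pin is gripped (39 N, 12.4 mm). I'll lift it and carry it to the mill, keeping the tip above the knob.

Request:
servo_tool(series="0 0 0 0 0 -0.1 1; 0 0 0 0 0 -0.3 1; 0 0 0 0 0 -0.55 1; 0 0 0 0 0 -0.8 1; 0 0 0 0 0 -0.9 1; 0 0 0 0 0 -0.9 1", newtons=60)

```text
clock: 7.07
ee_pos: [0.4747, 0.3569, 0.1238]
ee_rot: [0.001, 0.489, 0.872, 0.002]
wrist_force: [0.8, 1.0, -0.4]
grip_width: 0.0117
grip_force: 58.5
```

Request:
servo_tool(series="0 0 0 0 0 -0.3 1; 0 0 0 0 0 -0.6 1; 0 0 0 0 0 -0.8 1; 0 0 0 0 0 -0.9 1; 0 0 0 0 0 -0.9 1")

```text
clock: 7.48
ee_pos: [0.4739, 0.356, 0.2118]
ee_rot: [0.001, 0.489, 0.872, 0.001]
wrist_force: [0.2, -0.1, -0.6]
grip_width: 0.0117
grip_force: 58.6
```

```bash
python3 -c "
from h import *
s,y=now()
chain(s['ee_pos'],y,[(.478,.235,.21,121.4),(.485,.115,.21,121.4),(.492,.0,.21,121.4),(.499,-.035,.21,121.4)])"
```

```text
t 7.48 pos [0.4739 0.356  0.2118] yaw 121.4 z [ 0.0023  0.0013 -1.    ] j [ 0.05  0.55 -1.03  1.68  0.51  1.2  -0.55] F [ 0.2 -0.1 -0.6] w 0.0117 gf 58.6
rz 0.000 sh [-1.054 -0.596  0.018] rows>=3
rz -0.000 sh [-1.061 -0.565 -0.   ] rows>=3
rz -0.000 sh [-1.018 -0.539 -0.   ] rows>=3
rz -0.000 sh [-0.335 -0.123 -0.   ] rows>=1
```

Request:
servo_tool(series="0 0 0 -0.3 -0.17 0 1; 0 0 0 -0.6 -0.34 0 1; 0 0 0 -1 -0.56 0 1; 0 0 0 -1 -0.56 0 1")

```text
clock: 7.82
ee_pos: [0.4784, 0.2302, 0.2069]
ee_rot: [0.0, 0.494, 0.87, -0.005]
wrist_force: [0.3, -1.6, -2.3]
grip_width: 0.0114
grip_force: 58.8
```

Request:
servo_tool(series="0 0 0 -0.33 -0.19 0 1; 0 0 0 -0.66 -0.38 0 1; 0 0 0 -1 -0.56 0 1; 0 0 0 -1 -0.56 0 1")

```text
clock: 8.15
ee_pos: [0.4819, 0.1152, 0.2074]
ee_rot: [-0.001, 0.495, 0.869, -0.004]
wrist_force: [-0.5, -1.2, -1.2]
grip_width: 0.0113
grip_force: 58.8
```

Request:
servo_tool(series="0 0 0 -0.33 -0.19 0 1; 0 0 0 -0.66 -0.38 0 1; 0 0 0 -1 -0.56 0 1; 0 0 0 -1 -0.56 0 1")

```text
clock: 8.48
ee_pos: [0.4854, 0.0018, 0.208]
ee_rot: [-0.001, 0.495, 0.869, -0.003]
wrist_force: [-0.6, -2.1, -1.3]
grip_width: 0.0117
grip_force: 58.8
```

Request:
servo_tool(series="0 0 0 -0.2 -0.07 0 1; 0 0 0 -0.42 -0.14 0 1; 0 0 0 -0.42 -0.14 0 1; 0 0 0 -0.42 -0.14 0 1; 0 0 0 -0.42 -0.14 0 1")

```text
clock: 8.9
ee_pos: [0.4953, -0.0307, 0.2095]
ee_rot: [-0.001, 0.489, 0.872, 0.0]
wrist_force: [-0.3, 0.1, -0.2]
grip_width: 0.0115
grip_force: 58.8
```

```bash
python3 -c "
from h import *
from station import ctrl
s,y=now()
c=ctrl.read_camera('wrist')
e=ctrl.read_camera('side');g=ctrl.read_camera('scene')
pickle.dump((c,e,s,g),open('w4.pkl','wb'))
a=cv2.resize(c['img'][100:400,170:470],(400,400))
b=cv2.resize(e['img'][130:230,370:470],(400,400))
cv2.imwrite('pics/w4.png',cv2.convertScaleAbs(np.hstack([a,b]),alpha=1.5))
print(proj(c,(.499,-.035,.116),s))"
```

```text
t 8.9 pos [ 0.4953 -0.0307  0.2095] yaw 121.41 z [-0.0019  0.0011 -1.    ] j [ 0.93  0.38 -1.11  1.91  0.38  1.1   0.21] F [-0.3  0.1 -0.2] w 0.0115 gf 58.8
[326.00236079 239.65292758]
```

View pics/w4.png

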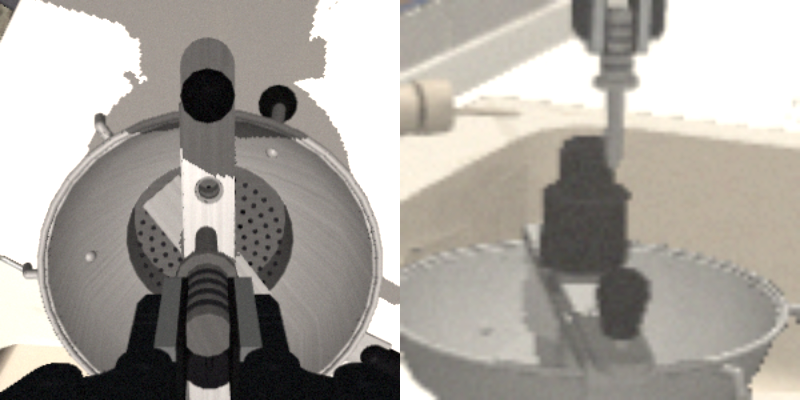

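The wrist crop shows the arm hole at (208,190), which is px (326,242), with the bar hole visible inside it. The pin tip is at crop (206,232), the knob at (208,95), and the pin hangs straight. Next I'll refine the hole centre and compare it with the tip.

```bash
python3 -c "
from h import *
c,e,s,g=pickle.load(open('w4.pkl','rb'))
gr=cv2.cvtColor(c['img'],cv2.COLOR_BGR2GRAY)
print(gr[228:258,310:344:1][:, ::2])
P=lambda x,y:(170+x*.75,100+y*.75)
print('hole',onz(c,P(208,189.5),.116,s))
print('knob',onz(c,P(208,95),.152,s))
p=s['ee_pos'];print('tip exp',[(np.array(proj(c,(p[0],p[1],p[2]-dz),s))-[170,100])/.75 for dz in(.025,.0)])
q=onz(c,P(206.5,232),p[2]-.025,s);print('tip seen',q)
print('collar',onz(c,P(206,278),p[2]+.015,s))
"

```

```text
[[170 167 165 167 171 170 165  70  72  72  75  71  71  74  71  73  72]
 [169 165 165 166 171 167 164 139  71  72  76  74  72  71  73  67  74]
 [171 168 162 168 172 170 162 160 140  71  76  75  67  66  70  70  71]
 [169 164 165 166 172 168 164 162 166 142  74 143 138  70  76 138  71]
 [170 163 164 169 172 169 164 135 121 136 135 167 161 139  72 161 138]
 [172 166 167 169 171 167 126 109 100 112 129 148 163 160 142 160 162]
 [171 166 165 166 168 127 102  86  84  81 102 116 153 164 164 160 165]
 [168 162 165 165 149 101  80  71  67  66  80 104 118 161 165 159 162]
 [165 165 161 166  91  94  67  68  68  67  67  85 101 160 165 161 166]
 [170 170 165 166  94  78  74  66  69  71  69  65 105 140 166 159 162]
 [167 165 163 155 106  61  70  70  70  69  72  50 105 115 166 159 165]
 [166 164 162 131 109  51  68  71  37  71  62  44  92 108 165 161 165]
 [169 163 163 110  93  43  49  63  12  53  49  43  82 107 165 162 160]
 [168 161 163 104  87  43  44  51  38  46  45  49  70 110 167 158 161]
 [163 168 162 107  99  46  47  44  46  46  43  60  61 107 160 160 162]
 [167 164 160  79 107  60  48  47  
[... 588 characters left out ...]
59 162 161 160]
 [166 161 158 161 163 164 147 110 118 124 150 153 156 157 160 157 159]
 [163 161 159 162 163 165 159 147 147 152 167 162 155 158 163 157 161]
 [163 163 156 158 166 165 156 156 160 162 166 161 156 159 164 158 160]
 [161 158 159 161 162 161 158 155 163 159 163 156 155 156 161 156 157]
 [161 163 159 158 164 162 156 156 161 162 164 159 155 157 161 155 158]
 [161 160 159 162 164 165 155 153 162 161 164 161 155 160 162 157 159]]
hole [ 0.49992074 -0.03651036  0.116     ]
knob [0.47181838 0.00946623 0.152     ]
tip exp [array([205.68743895, 228.8822538 ]), array([205.43189083, 257.25685073])]
tip seen [ 0.49626944 -0.03170541  0.18446396]
collar [ 0.49554289 -0.03065608  0.22446396]
```

Request:
servo_tool(series="0 0 0 -0.068 0.009 0 1; 0 0 0 -0.068 0.009 0.2 1; 0 0 0 -0.068 0.009 0.4 1; 0 0 0 -0.068 0.009 0.6 1; 0 0 0 -0.068 0.009 0.6 1; 0 0 0 -0.068 0.009 0.6 1")

```text
clock: 9.55
ee_pos: [0.4999, -0.0363, 0.1502]
ee_rot: [-0.001, 0.489, 0.872, -0.0]
wrist_force: [-0.3, -0.1, -0.1]
grip_width: 0.0115
grip_force: 58.9
```

```bash
python3 -c "
from h import *
from station import ctrl
s,y=now()
c=ctrl.read_camera('wrist')
pickle.dump((c,s),open('w5.pkl','wb'))
h=proj(c,(.4999,-.0364,.116),s);x,y=[int(v) for v in h]
print(h)
a=c['img'][y-60:y+90,x-75:x+75];cv2.imwrite('pics/w5.png',cv2.convertScaleAbs(cv2.resize(a,(600,600)),alpha=1.4));print(x-75,y-60)"
```

```text
t 9.55 pos [ 0.4999 -0.0363  0.1502] yaw 121.48 z [-1.8e-03  7.0e-04 -1.0e+00] j [ 0.86  0.46 -1.04  1.95  0.48  1.    0.15] F [-0.3 -0.1 -0.1] w 0.0115 gf 58.9
[324.20340899 265.0279882 ]
249 205
```

View pics/w5.png

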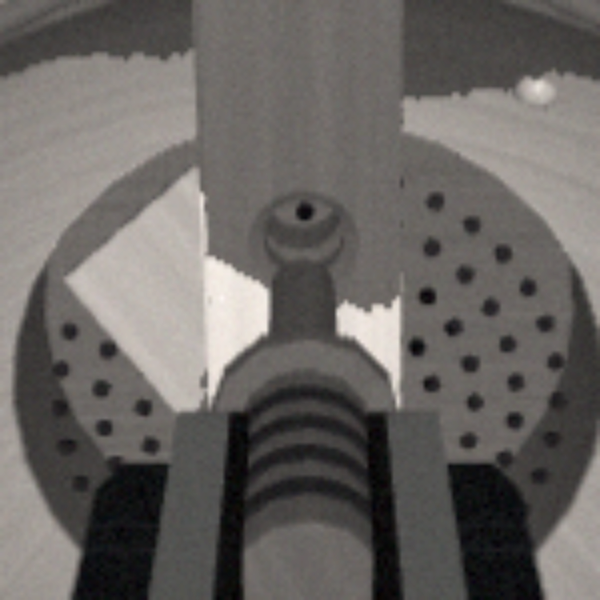

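The tip (303,258) lines up sideways with the hole (303,235), and the along-arm offset matches its remaining height. I'll lower the pin in stages.

Request:
servo_tool(series="0 0 0 0 0 0.05 1; 0 0 0 0 0 0.1 1; 0 0 0 0 0 0.15 1; 0 0 0 0 0 0.2 1; 0 0 0 0 0 0.2 1")

```text
clock: 10.02
ee_pos: [0.4998, -0.0369, 0.1297]
ee_rot: [-0.001, 0.489, 0.872, -0.0]
wrist_force: [-0.3, -0.6, -0.2]
grip_width: 0.0113
grip_force: 58.8
```

```bash
python3 -c "
from h import *
now()"
```

```text
t 10.02 pos [ 0.4998 -0.0369  0.1297] yaw 121.42 z [-0.0013  0.     -1.    ] j [ 0.84  0.49 -1.01  1.97  0.51  0.96  0.12] F [-0.3 -0.6 -0.2] w 0.0113 gf 58.8
```

Request:
servo_tool(series="0 0 0 0 0 0.05 1; 0 0 0 0 0 0.1 1; 0 0 0 0 0 0.15 1; 0 0 0 0 0 0.15 1")

```text
clock: 10.35
ee_pos: [0.4997, -0.0368, 0.1145]
ee_rot: [-0.001, 0.489, 0.872, -0.0]
wrist_force: [-1.3, 0.3, -0.9]
grip_width: 0.0116
grip_force: 58.8
```

Request:
servo_tool(series="0 0 0 0 0 0.04 1; 0 0 0 0 0 0.08 1; 0 0 0 0 0 0.1 1; 0 0 0 0 0 0.1 1; 0 0 0 0 0 0.1 1")

```text
clock: 10.77
ee_pos: [0.5004, -0.0366, 0.1055]
ee_rot: [-0.0, 0.489, 0.872, 0.0]
wrist_force: [0.3, 0.0, -1.0]
grip_width: 0.0113
grip_force: 58.8
```

```bash
python3 -c "
from h import *
now()"
```

```text
t 10.77 pos [ 0.5004 -0.0366  0.1055] yaw 121.42 z [-2.e-04  1.e-04 -1.e+00] j [ 0.81  0.52 -0.98  1.99  0.55  0.92  0.09] F [ 0.3  0.  -1. ] w 0.0113 gf 58.8
```

Both holes are passed without any force. I'll press down gently until the collar seats.

Request:
servo_tool(series="0 0 0 0 0 0.02 1; 0 0 0 0 0 0.02 1; 0 0 0 0 0 0.02 1")

```text
clock: 11.02
ee_pos: [0.5005, -0.0367, 0.1036]
ee_rot: [0.0, 0.489, 0.872, 0.0]
wrist_force: [0.1, -0.0, -0.2]
grip_width: 0.0114
grip_force: 58.8
```

Request:
servo_tool(series="0 0 0 0 0 0.02 1; 0 0 0 0 0 0.02 1; 0 0 0 0 0 0.02 1")

```text
clock: 11.27
ee_pos: [0.5013, -0.0365, 0.1027]
ee_rot: [0.001, 0.489, 0.872, 0.0]
wrist_force: [-2.7, 0.2, 9.1]
grip_width: 0.0117
grip_force: 60.1
```

Contact at 9 N, with the TCP at 0.1027 where I expected 0.103, so the pin is home. I'll release it, rise, and move above the cap.

Request:
servo_tool(series="0 0 0 0 0 -0.01 0.6; 0 0 0 0 0 -0.01 0.3; 0 0 0 0 0 -0.01 0; 0 0 0 0 0 -0.01 -0.1; 0 0 0 0 0 -0.01 -0.1; 0 0 0 0 0 -0.01 -0.1")

```text
clock: 11.77
ee_pos: [0.5003, -0.0367, 0.1025]
ee_rot: [-0.0, 0.489, 0.872, -0.0]
wrist_force: [-0.8, 0.3, -0.5]
grip_width: 0.047
grip_force: 0.0
```

Request:
servo_tool(series="0 0 0 0 0 -0.2 -0.1; 0 0 0 0 0 -0.5 -0.1; 0 0 0 0 0 -0.8 -0.1; 0 0 0 0 0 -0.9 -0.1; 0 0 0 0 0 -0.9 -0.1")

```text
clock: 12.18
ee_pos: [0.5026, -0.0366, 0.1952]
ee_rot: [0.002, 0.489, 0.872, 0.001]
wrist_force: [1.1, -0.2, 0.4]
grip_width: 0.0469
grip_force: 0.0
```

```bash
python3 -c "
from h import *
from station import ctrl
s,y=now()
chain(s['ee_pos'],y,[(.5322,-.0893,.2,121.4)])
c=ctrl.read_camera('wrist');e=ctrl.read_camera('side');g=ctrl.read_camera('scene')
pickle.dump((c,e,s,g),open('w6.pkl','wb'))
a=cv2.resize(c['img'][150:450,170:470],(400,400))
b=cv2.resize(g['img'][135:215,360:440],(400,400),interpolation=cv2.INTER_CUBIC)
cv2.imwrite('pics/w6.png',cv2.convertScaleAbs(np.hstack([a,b]),alpha=1.5))
"
```

```text
t 12.18 pos [ 0.5026 -0.0366  0.1952] yaw 121.41 z [ 0.005  -0.0012 -1.    ] j [ 0.91  0.4  -1.09  1.91  0.41  1.07  0.2 ] F [ 1.1 -0.2  0.4] w 0.0469 gf 0.0
rz 0.000 sh [-0.604 -0.022 -0.048] rows>=2
```

View pics/w6.png

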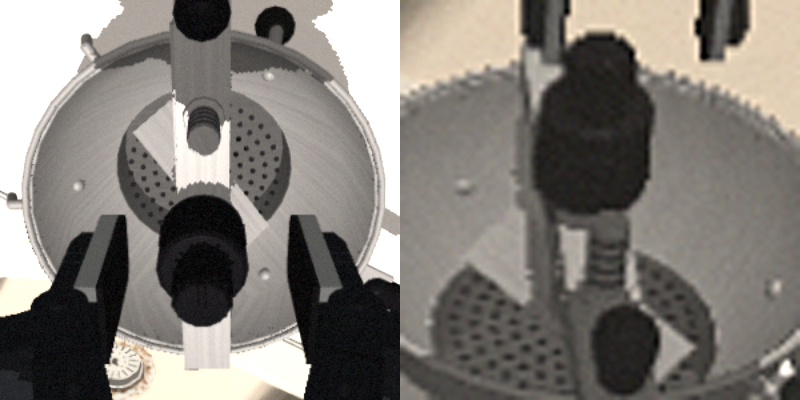

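The pin is upright, with its collar on the arm (crop (203,120)). The cap top is at crop (203,295), which is px (322,371). I'll measure its position numerically.

```bash
python3 -c "
from h import *
c,e,s,g=pickle.load(open('w6.pkl','rb'))
P=lambda x,y:(170+x*.75,150+y*.75)
print('cap',onz(c,P(203,293),.179,s),'skirt L/R',onz(c,P(159,232),.155,s),onz(c,P(248,232),.155,s))
print('pin',onz(c,P(205,138),.150,s))
now()
"
```

```text
cap [ 0.53005868 -0.08369056  0.179     ] skirt L/R [ 0.50598096 -0.08136945  0.155     ] [ 0.53936436 -0.06108932  0.155     ]
pin [ 0.50128016 -0.03479678  0.15      ]
t 12.33 pos [ 0.4996 -0.0372  0.1915] yaw 121.4 z [-1.5e-03 -3.0e-04 -1.0e+00] j [ 0.91  0.41 -1.09  1.91  0.41  1.07  0.2 ] F [ 0.2  0.1 -0.5] w 0.0471 gf 0.0
```

Request:
servo_tool(series="0 0 0 -0.3 0.007 0 -0.1; 0 0 0 -0.614 0.007 0 -0.1; 0 0 0 -0.614 0.007 0 -0.1; 0 0 0 -0.614 0.007 0.2 -0.1; 0 0 0 -0.614 0.007 0.4 -0.1; 0 0 0 -0.614 0.007 0.5 -0.1; 0 0 0 -0.614 0.007 0.56 -0.1; 0 0 0 -0.614 0.007 0.56 -0.1; 0 0 0 -0.614 0.007 0.56 -0.1")

```text
clock: 13.08
ee_pos: [0.533, -0.0883, 0.1365]
ee_rot: [-0.0, 0.489, 0.872, 0.0]
wrist_force: [-0.6, -0.2, 0.6]
grip_width: 0.0471
grip_force: 0.0
```

Request:
servo_tool(series="0 0 0 0 0 0 0.1; 0 0 0 0 0 0 0.2; 0 0 0 0 0 0 0.3; 0 0 0 0 0 0 0.5; 0 0 0 0 0 0 1; 0 0 0 0 0 0 1; 0 0 0 0 0 0 1", newtons=40)

```text
clock: 13.67
ee_pos: [0.5332, -0.0892, 0.1372]
ee_rot: [0.0, 0.489, 0.872, -0.0]
wrist_force: [-1.7, -1.8, 5.2]
grip_width: 0.0232
grip_force: 39.0
```

```bash
python3 -c "
from h import *
s,y=now();print(s['moment'])
"
```

```text
t 13.67 pos [ 0.5332 -0.0892  0.1372] yaw 121.4 z [ 4.e-04 -1.e-03 -1.e+00] j [ 0.88  0.54 -0.99  1.88  0.53  1.01  0.21] F [-1.7 -1.8  5.2] w 0.0232 gf 39.0
[-0.2163562   0.4545551   0.00747689]
```

The cap is gripped. I'll test counter-clockwise first (negative tool z), in small steps while watching the moment.

Request:
servo_tool(series="0 0 0 0 0 0 1; 0 0 -0.05 0 0 0 1; 0 0 -0.1 0 0 0 1; 0 0 -0.15 0 0 0 1; 0 0 -0.2 0 0 0 1; 0 0 -0.2 0 0 0 1", newtons=80)

```text
clock: 14.17
ee_pos: [0.5338, -0.0889, 0.1374]
ee_rot: [0.001, 0.442, 0.897, 0.0]
wrist_force: [-0.9, -1.2, 5.8]
grip_width: 0.0212
grip_force: 78.2
```

```bash
python3 -c "
from h import *
s,y=now();print(s['moment'])
"
```

```text
t 14.17 pos [ 0.5338 -0.0889  0.1374] yaw 127.48 z [ 1.5e-03 -5.0e-04 -1.0e+00] j [ 0.89  0.56 -1.01  1.87  0.55  1.02  0.3 ] F [-0.9 -1.2  5.8] w 0.0212 gf 78.2
[-0.16192773  0.22414617 -0.01753481]
```

Request:
servo_tool(series="0 0 -0.05 0 0 0 1; 0 0 -0.1 0 0 0 1; 0 0 -0.15 0 0 0 1; 0 0 -0.15 0 0 0 1")

```text
clock: 14.5
ee_pos: [0.5338, -0.0883, 0.1374]
ee_rot: [0.001, 0.407, 0.914, 0.0]
wrist_force: [-1.9, 0.7, 6.1]
grip_width: 0.0209
grip_force: 78.2
```

```bash
python3 -c "
from h import *
s,y=now();print(s['moment'])
"
```

```text
t 14.5 pos [ 0.5338 -0.0883  0.1374] yaw 131.99 z [ 1.4e-03  4.0e-04 -1.0e+00] j [ 0.9   0.57 -1.03  1.87  0.57  1.03  0.37] F [-1.9  0.7  6.1] w 0.0209 gf 78.2
[ 0.12302905  0.3238004  -0.14870115]
```

Request:
servo_tool(series="0 0 -0.05 0 0 0 1; 0 0 -0.1 0 0 0 1; 0 0 -0.15 0 0 0 1; 0 0 -0.15 0 0 0 1")

```text
clock: 14.83
ee_pos: [0.5335, -0.0878, 0.1374]
ee_rot: [0.0, 0.371, 0.929, 0.001]
wrist_force: [-2.2, 0.8, 6.6]
grip_width: 0.0213
grip_force: 78.3
```

```bash
python3 -c "
from h import *
s,y=now();print(s['moment'])
"
```

```text
t 14.83 pos [ 0.5335 -0.0878  0.1374] yaw 136.5 z [ 0.001  0.001 -1.   ] j [ 0.91  0.57 -1.05  1.87  0.58  1.03  0.43] F [-2.2  0.8  6.6] w 0.0213 gf 78.3
[ 0.33675086  0.38272457 -0.17086757]
```

Request:
servo_tool(series="0 0 -0.05 0 0 0 1; 0 0 -0.1 0 0 0 1; 0 0 -0.15 0 0 0 1; 0 0 -0.15 0 0 0 1")

```text
clock: 15.17
ee_pos: [0.5332, -0.0877, 0.1373]
ee_rot: [-0.0, 0.334, 0.943, 0.001]
wrist_force: [-3.2, 0.8, 7.2]
grip_width: 0.0212
grip_force: 78.4
```

```bash
python3 -c "
from h import *
s,y=now();print(s['moment'])
"
```

```text
t 15.17 pos [ 0.5332 -0.0877  0.1373] yaw 140.97 z [ 3.0e-04  1.2e-03 -1.0e+00] j [ 0.92  0.58 -1.06  1.87  0.59  1.04  0.5 ] F [-3.2  0.8  7.2] w 0.0212 gf 78.4
[ 0.44509347  0.55313277 -0.36178637]
```

Request:
servo_tool(series="0 0 -0.05 0 0 0 1; 0 0 -0.1 0 0 0 1; 0 0 -0.1 0 0 0 1")

```text
clock: 15.42
ee_pos: [0.533, -0.0876, 0.1372]
ee_rot: [-0.0, 0.31, 0.951, 0.001]
wrist_force: [-3.0, 1.5, 6.0]
grip_width: 0.0209
grip_force: 78.4
```

```bash
python3 -c "
from h import *
from station import ctrl
s,y=now();print(s['moment'])
g=ctrl.read_camera('scene');c0=pickle.load(open('w6.pkl','rb'))[3]
# knob motion check (dark blob) scene
for im in(c0['img'],g['img']):
    r=cv2.cvtColor(im,cv2.COLOR_BGR2GRAY)[192:222,392:420]; m=cv2.moments((r<45).astype(np.uint8),True);print(m['m00'],392+m['m10']/m['m00'],192+m['m01']/m['m00'])
"
```

```text
t 15.42 pos [ 0.533  -0.0876  0.1372] yaw 143.94 z [-2.0e-04  1.4e-03 -1.0e+00] j [ 0.93  0.59 -1.08  1.87  0.6   1.05  0.55] F [-3.   1.5  6. ] w 0.0209 gf 78.4
[ 0.52678926  0.67921919 -0.60504664]
264.0 405.04545454545456 204.11363636363637
263.0 409.25475285171103 204.02661596958174
```

The moment jumped to 0.6 N m, so counter-clockwise is the tightening way and it loosens clockwise. I'll reverse.

Request:
servo_tool(series="0 0 0.15 0 0 0 1; 0 0 0.3 0 0 0 1; 0 0 0.45 0 0 0 1; 0 0 0.6 0 0 0 1; 0 0 0.75 0 0 0 1; 0 0 0.9 0 0 0 1; 0 0 0.9 0 0 0 1")

```text
clock: 16.05
ee_pos: [0.5337, -0.0886, 0.1375]
ee_rot: [0.001, 0.525, 0.851, 0.0]
wrist_force: [-1.6, 0.1, 5.3]
grip_width: 0.0212
grip_force: 78.3
```

```bash
python3 -c "
from h import *
s,y=now();print(s['moment'])
"
```

```text
t 16.05 pos [ 0.5337 -0.0886  0.1375] yaw 116.69 z [ 1.4e-03 -6.0e-04 -1.0e+00] j [ 0.86  0.53 -0.97  1.88  0.52  1.01  0.14] F [-1.6  0.1  5.3] w 0.0212 gf 78.3
[ 0.0322268   0.30632759 -0.09306846]
```

Request:
servo_tool(series="0 0 0.15 0 0 -0.003 1; 0 0 0.3 0 0 -0.006 1; 0 0 0.45 0 0 -0.01 1; 0 0 0.45 0 0 -0.01 1")

```text
clock: 16.38
ee_pos: [0.5336, -0.0888, 0.1382]
ee_rot: [0.001, 0.621, 0.784, 0.0]
wrist_force: [-1.5, -0.0, 3.8]
grip_width: 0.0213
grip_force: 78.6
```

```bash
python3 -c "
from h import *
s,y=now();print(s['moment'])
"
```

```text
t 16.38 pos [ 0.5336 -0.0888  0.1382] yaw 103.27 z [ 1.3e-03 -7.0e-04 -1.0e+00] j [ 0.83  0.51 -0.91  1.88  0.48  0.99 -0.06] F [-1.5 -0.   3.8] w 0.0213 gf 78.6
[ 0.02549488  0.08114518 -0.03526842]
```

Request:
servo_tool(series="0 0 0.15 0 0 -0.003 1; 0 0 0.3 0 0 -0.006 1; 0 0 0.45 0 0 -0.01 1")

```text
clock: 16.63
ee_pos: [0.5331, -0.0889, 0.1388]
ee_rot: [0.0, 0.708, 0.706, -0.0]
wrist_force: [-1.5, -0.4, 3.1]
grip_width: 0.0211
grip_force: 78.5
```

```bash
python3 -c "
from h import *
from station import ctrl
s,y=now();print(s['moment'])
g=ctrl.read_camera('scene');e=ctrl.read_camera('side');pickle.dump((g,e,s),open('w7.pkl','wb'))
for im in(g['img'],):
    r=cv2.cvtColor(im,cv2.COLOR_BGR2GRAY)[192:222,392:420]; m=cv2.moments((r<45).astype(np.uint8),True);print(m['m00'],392+m['m10']/m['m00'],192+m['m01']/m['m00'])
"
```

```text
t 16.63 pos [ 0.5331 -0.0889  0.1388] yaw 89.86 z [ 2.e-04 -3.e-04 -1.e+00] j [ 0.79  0.49 -0.86  1.88  0.44  0.98 -0.27] F [-1.5 -0.4  3.1] w 0.0211 gf 78.5
[-0.16786671  0.2680058   0.03388881]
260.0 404.16153846153844 203.91923076923078
```

Request:
servo_tool(series="0 0 0.15 0 0 -0.003 1; 0 0 0.3 0 0 -0.006 1; 0 0 0.4 0 0 -0.01 1; 0 0 0.4 0 0 -0.01 1")

```text
clock: 17.07
ee_pos: [0.5327, -0.0887, 0.1393]
ee_rot: [-0.0, 0.777, 0.63, -0.0]
wrist_force: [-0.7, 0.0, 0.8]
grip_width: 0.0212
grip_force: 78.6
```

```bash
python3 -c "
from h import *
from station import ctrl
s,y=now();print(s['moment'])
g=ctrl.read_camera('scene')
for im in(g['img'],):
    r=cv2.cvtColor(im,cv2.COLOR_BGR2GRAY)[192:222,392:420]; m=cv2.moments((r<45).astype(np.uint8),True);print(m['m00'],392+m['m10']/m['m00'],192+m['m01']/m['m00'])
"
```

```text
t 17.07 pos [ 0.5327 -0.0887  0.1393] yaw 78.04 z [-5.e-04 -0.e+00 -1.e+00] j [ 0.76  0.47 -0.82  1.88  0.41  0.97 -0.45] F [-0.7  0.   0.8] w 0.0212 gf 78.6
[-0.07417741  0.10552368  0.01444129]
257.0 403.9260700389105 203.8715953307393
```

Request:
servo_tool(series="0 0 0.1 0 0 0 1; 0 0 0.2 0 0 0 1; 0 0 0.2 0 0 0 1")

```text
clock: 17.37
ee_pos: [0.5328, -0.0888, 0.1393]
ee_rot: [-0.0, 0.809, 0.588, -0.0]
wrist_force: [-0.7, -0.3, -0.3]
grip_width: 0.021
grip_force: 78.5
```

```bash
python3 -c "
from h import *
s,y=now();print(s['moment'])
"
```

```text
t 17.37 pos [ 0.5328 -0.0888  0.1393] yaw 72.04 z [-4.e-04  1.e-04 -1.e+00] j [ 0.75  0.46 -0.79  1.88  0.4   0.97 -0.54] F [-0.7 -0.3 -0.3] w 0.021 gf 78.5
[-0.17258229  0.05760944 -0.05335151]
```

Request:
servo_tool(series="0 0 0.1 0 0 0 1; 0 0 0.15 0 0 0 1; 0 0 0.15 0 0 0 1")

```text
clock: 17.62
ee_pos: [0.5329, -0.0888, 0.1393]
ee_rot: [-0.0, 0.831, 0.556, -0.0]
wrist_force: [0.3, 0.5, -1.4]
grip_width: 0.0208
grip_force: 78.5
```

```bash
python3 -c "
from h import *
from station import ctrl
s,y=now();print(s['moment'])
g=ctrl.read_camera('scene')
for im in(g['img'],):
    r=cv2.cvtColor(im,cv2.COLOR_BGR2GRAY)[192:222,392:420]; m=cv2.moments((r<45).astype(np.uint8),True);print(m['m00'],392+m['m10']/m['m00'],192+m['m01']/m['m00'])
"
```

```text
t 17.62 pos [ 0.5329 -0.0888  0.1393] yaw 67.55 z [-4.e-04 -1.e-04 -1.e+00] j [ 0.73  0.46 -0.77  1.88  0.39  0.96 -0.61] F [ 0.3  0.5 -1.4] w 0.0208 gf 78.5
[-0.20530016  0.03627501  0.18998985]
256.0 403.46484375 203.92578125
```

Request:
servo_tool(series="0 0 0.08 0 0 0 1; 0 0 0.15 0 0 0 1; 0 0 0.15 0 0 0 1")

```text
clock: 17.92
ee_pos: [0.5329, -0.0887, 0.1394]
ee_rot: [0.0, 0.852, 0.523, -0.0]
wrist_force: [0.4, -1.3, -2.9]
grip_width: 0.0211
grip_force: 78.5
```

```bash
python3 -c "
from h import *
from station import ctrl
s,y=now();print(s['moment'])
g=ctrl.read_camera('scene')
for im in(g['img'],):
    r=cv2.cvtColor(im,cv2.COLOR_BGR2GRAY)[192:222,392:420]; m=cv2.moments((r<45).astype(np.uint8),True);print(m['m00'],392+m['m10']/m['m00'],192+m['m01']/m['m00'])
"
```

```text
t 17.92 pos [ 0.5329 -0.0887  0.1394] yaw 63.06 z [-2.e-04 -3.e-04 -1.e+00] j [ 0.72  0.45 -0.76  1.88  0.38  0.96 -0.68] F [ 0.4 -1.3 -2.9] w 0.0211 gf 78.5
[-0.24663997  0.01173952  0.5598914 ]
263.0 403.1634980988593 203.93536121673003
```

There is a firm stop at 0.56 N m after about 55° clockwise, so this is the loose end. I'll lift a few millimetres and watch the force.

Request:
servo_tool(series="0 0 0 0 0 -0.02 1; 0 0 0 0 0 -0.04 1; 0 0 0 0 0 -0.06 1; 0 0 0 0 0 -0.06 1")

```text
clock: 18.3
ee_pos: [0.5319, -0.0898, 0.1429]
ee_rot: [-0.001, 0.853, 0.522, -0.001]
wrist_force: [4.8, -3.2, -22.0]
grip_width: 0.0208
grip_force: 81.0
```

```bash
python3 -c "
from h import *
s,y=now();print(s['moment'])
"
```

```text
t 18.3 pos [ 0.5319 -0.0898  0.1429] yaw 62.99 z [-2.1e-03  8.0e-04 -1.0e+00] j [ 0.72  0.45 -0.76  1.88  0.37  0.97 -0.67] F [  4.8  -3.2 -22. ] w 0.0208 gf 81.0
[-0.66349263 -1.48768068  0.42022212]
```

```bash
cat > sk.py <<'E'
from h import *
from station import ctrl
def rows(im,cols=range(410,426,3),r0=170,r1=225):
    g=cv2.GaussianBlur(cv2.cvtColor(im,cv2.COLOR_BGR2GRAY),(1,3),0).astype(float)
    return g
def prof(im):
    g=cv2.cvtColor(im,cv2.COLOR_BGR2GRAY).astype(float)
    return g
if __name__=='__main__':
    s,y=now()
    e=ctrl.read_camera('side');g=ctrl.read_camera('scene')
    pickle.dump((e,g,s),open('w8.pkl','wb'))
    d0=pickle.load(open('d0.pkl','rb'));w7=pickle.load(open('w7.pkl','rb'))
    for nm,im in(('d0',d0['side']['img']),('w7',w7[1]['img']),('now',e['img'])):
        G=prof(im)
        print(nm);print(G[176:206:1,405:412:2].astype(int).T)   # left skirt edge
        for x in(408,411,414):
            print(x,G[190:206,x].astype(int))
E
python3 sk.py
```

```text
t 18.3 pos [ 0.5319 -0.0898  0.1429] yaw 62.99 z [-2.1e-03  8.0e-04 -1.0e+00] j [ 0.72  0.45 -0.76  1.88  0.37  0.97 -0.67] F [  4.8  -3.2 -22. ] w 0.0208 gf 81.0
d0
[[112  98  96  97  96  95  94  97  97 107  74  74  55  45  52  48  47  47
   56  54  58  73  68  71  79  90  96  99  98  98]
 [ 50  54  51  55  50  51  47  50  46  47  52  50  48  47  53  52  46  49
   53  46  50  70  71  60  60  61  65  68  75  83]
 [ 55  54  51  56  50  52  49  49  48  52  49  47  46  48  47  49  48  47
   48  50  47  57  69  70  67  62  61  68  77  71]
 [ 54  47  53  55  50  52  50  52  51  45  52  49  51  45  50  52  50  45
   49  51  45  50  65  78  79 129 114  96  82  73]]
408 [52 51 46 48 50 48 44 62 65 60 60 57 62 69 73 68]
411 [ 50  52  50  45  49  51  45  50  65  78  79 129 114  96  82  73]
414 [ 51  47  48  46  49  46  52  49  59  75  78 131 133 133 133 133]
w7
[[ 98  48  44  49  43  46  47  48  46  46  48  46  46  52  49  44  49  49
   50  55  60  84  68  67  80  95  96 104 104 101]
 [ 47  49  47  49  46  49  44  46  41  47  46  46  50  45  46  53  47  47
   51  45  47 102  99  60  57  60  66
[... 393 characters left out ...]
48 46 54 70 85 83 82 80 80 83 79]
now
[[ 47  48  46  50  47  46  42  47  45  46  49  48  53  51  42  48  51  48
   66  62  70  89  71  71  78  91  96 102 100 102]
 [ 47  50  48  47  49  49  48  52  48  44  46  51  45  44  48  47  48  48
   53  59  61  99  71  61  58  59  65  69  79  85]
 [ 48  47  48  48  47  45  47  47  44  47  42  47  48  46  46  49  47  45
   47  79  61  62  75  75  77  70  67  70  73  73]
 [ 46  47  48  44  47  45  47  45  49  44  48  47  49  45  47  44  48  45
   49  71  76  60  78  78  83  81  84  76  79  81]]
408 [48 45 46 48 51 70 56 64 66 65 59 60 61 73 72 74]
411 [47 44 48 45 49 71 76 60 78 78 83 81 84 76 79 81]
414 [64 52 48 54 52 57 84 59 67 76 76 72 73 71 68 74]
```

Request:
servo_tool(series="0 0 0 0 0 0.03 1; 0 0 0.05 0 0 0.03 1; 0 0 0.1 0 0 0.03 1; 0 0 0.15 0 0 0.03 1; 0 0 0.15 0 0 0.03 1")

```text
clock: 18.82
ee_pos: [0.5332, -0.0877, 0.1429]
ee_rot: [-0.0, 0.873, 0.487, 0.0]
wrist_force: [0.6, 0.1, -4.2]
grip_width: 0.021
grip_force: 83.9
```

```bash
python3 -c "
from h import *
from station import ctrl
s,y=now();print(s['moment'])
G=cv2.cvtColor(ctrl.read_camera('side')['img'],cv2.COLOR_BGR2GRAY)
for x in (408,411,414):print(G[190:206,x])
"
```

```text
t 18.82 pos [ 0.5332 -0.0877  0.1429] yaw 58.3 z [ 3.0e-04  1.2e-03 -1.0e+00] j [ 0.71  0.44 -0.74  1.88  0.36  0.96 -0.75] F [ 0.6  0.1 -4.2] w 0.021 gf 83.9
[ 0.27041291 -0.05622932  0.17733371]
[50 44 50 47 45 67 58 64 66 63 63 59 62 69 70 67]
[50 49 49 47 46 62 74 59 75 82 81 82 78 80 79 80]
[64 62 54 54 57 59 86 66 71 75 76 76 73 74 75 73]
```

Request:
servo_tool(series="0 0 0 0 0 -0.02 1; 0 0 0 0 0 -0.04 1; 0 0 0 0 0 -0.06 1; 0 0 0 0 0 -0.06 1")

```text
clock: 19.2
ee_pos: [0.5329, -0.0878, 0.1492]
ee_rot: [-0.0, 0.873, 0.488, 0.0]
wrist_force: [-0.9, 3.6, -0.9]
grip_width: 0.0208
grip_force: 84.1
```

```bash
python3 -c "
from h import *
from station import ctrl
s,y=now();print(s['moment'])
G=cv2.cvtColor(ctrl.read_camera('side')['img'],cv2.COLOR_BGR2GRAY)
for x in (408,411,414):print(G[186:206,x])
"
```

```text
t 19.2 pos [ 0.5329 -0.0878  0.1492] yaw 58.44 z [-3.e-04  9.e-04 -1.e+00] j [ 0.71  0.43 -0.75  1.87  0.35  0.97 -0.74] F [-0.9  3.6 -0.9] w 0.0208 gf 84.1
[0.90845892 0.34870184 0.11870642]
[46 46 49 49 48 57 73 83 81 75 59 63 69 63 60 58 61 68 73 70]
[47 49 43 47 50 47 58 84 83 85 77 60 77 81 84 82 82 82 78 76]
[50 47 50 57 60 58 57 85 84 68 87 63 68 77 76 73 74 74 72 71]
```

The cap's lower edge in the side view follows the lift and the force is near zero, so the cap is free. I'll lift it straight up.

Request:
servo_tool(series="0 0 0 0 0 -0.1 1; 0 0 0 0 0 -0.25 1; 0 0 0 0 0 -0.4 1; 0 0 0 0 0 -0.55 1; 0 0 0 0 0 -0.7 1; 0 0 0 0 0 -0.8 1; 0 0 0 0 0 -0.85 1; 0 0 0 0 0 -0.85 1")

```text
clock: 19.92
ee_pos: [0.5341, -0.0894, 0.2353]
ee_rot: [0.001, 0.873, 0.488, 0.001]
wrist_force: [0.1, 0.1, -1.9]
grip_width: 0.0209
grip_force: 84.2
```

Request:
servo_tool(series="0 0 0 0 0 -0.1 1; 0 0 0 0 0 -0.2 1; 0 0 0 0 0 -0.2 1; 0 0 0 0 0 -0.2 1; 0 0 0 0 0 -0.2 1; 0 0 0 0 0 -0.2 1")

```text
clock: 20.42
ee_pos: [0.5327, -0.0887, 0.2531]
ee_rot: [-0.0, 0.873, 0.488, -0.0]
wrist_force: [0.2, -0.0, -2.3]
grip_width: 0.021
grip_force: 84.2
```

```bash
python3 -c "
from h import *
from station import ctrl
s,y=now();print(s['moment'])
e=ctrl.read_camera('side');g=ctrl.read_camera('scene');G=cv2.cvtColor(e['img'],cv2.COLOR_BGR2GRAY)
p=s['ee_pos'];dz=p[2]-.1375
for P in((p[0],p[1],.119+dz),(p[0],p[1],.155+dz)):print('exp px',proj(e,P))
x,y0=[int(round(v)) for v in proj(e,(p[0],p[1],.119+dz))]
print('col',G[y0-60:y0+25:3,x])
for r in(y0-35,y0-20,y0-10,y0-4):
    m=np.where(G[r,x-30:x+30]<70)[0]; print(r,x-30+m.min(),x-30+m.max()) if len(m) else print(r,None)
r=cv2.cvtColor(g['img'],cv2.COLOR_BGR2GRAY)[192:222,392:420]; m=cv2.moments((r<45).astype(np.uint8),True);print('knob',392+m['m10']/m['m00'])
# pin region unchanged vs w6?
g0=pickle.load(open('w6.pkl','rb'))[3]
d=cv2.absdiff(g['img'],g0['img'])[176:196,392:412];print('pin diff',d.mean())
"
```

```text
t 20.42 pos [ 0.5327 -0.0887  0.2531] yaw 58.42 z [-9.e-04  2.e-04 -1.e+00] j [ 0.77  0.31 -0.8   1.76  0.24  1.17 -0.65] F [ 0.2 -0.  -2.3] w 0.021 gf 84.2
[-0.00319782  0.03630259 -0.00055241]
exp px [417.10297517 135.59336186]
exp px [417.9758028  116.24774817]
col [ 41  44  44  45  47  45  45  49  47  47  48  56  46  44  48  48  52  48
  51  43  52 151 181 178 178 181 180 160 157]
101 410 429
116 409 426
126 407 429
132 407 429
knob 403.69847328244276
pin diff 15.389166666666666
```

```bash
python3 -c "
from h import *
from station import ctrl
g=ctrl.read_camera('scene')['img'];g0=pickle.load(open('w6.pkl','rb'))[3]['img']
# pin in w6 crop: x 585-630,y 215-290 -> px
x0,y0,x1,y1=397,179,407,194
T=g0[y0:y1,x0:x1]
r=cv2.matchTemplate(g[y0-8:y1+8,x0-8:x1+8],T,cv2.TM_CCOEFF_NORMED);print(cv2.minMaxLoc(r))
s,y=now();print(ctrl.sign_off())
"
```

```text
(-0.38737359642982483, 0.6330487728118896, (0, 16), (8, 0))
t 20.57 pos [ 0.5328 -0.0887  0.2532] yaw 58.43 z [-7.e-04  3.e-04 -1.e+00] j [ 0.77  0.31 -0.8   1.76  0.24  1.17 -0.65] F [-0.6  0.9 -0.9] w 0.0207 gf 84.2
the job is handed in; nothing more can be done
None
```

I handed the job in at 20.6 s, with the cap loosened clockwise (left-hand thread) and held upright about 11 cm above its seat over the mill. The pin was pushed fully home and seen seated before I touched the cap, but my last camera check on it was inconclusive (weak match, 0.63): it was not touched after that and the crank stayed within its play.

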